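# Refit the missing roller of a carrier lane

## Task

Refit the missing roller of the roller lane: take the long roller from its rest, push its spring-loaded axle gently into the empty cup of one rail until the other axle end clears the opposite rail's cup, lower that end in line and let the spring push it home, so that the roller stays level in both cups when you let go. How far to push must be felt: the cups are brittle and crack if the roller is forced. Leave the short roller and all the loose things around alone.

Things in the scene. Friction and masses are not known exactly. Their poses are not given: they have to be found in the camera images.
- lane: Roller lane: cross-bars on the table carry a track of two aluminium rails along its x, inner faces at y = +-96 mm, rails 30 mm wide, tops 72 mm over the table. The track (rails, cups, rollers, as one piece) was clamped by hand up to 12 mm off along y, either way; no measured pose shows this. 30 mm rollers lie 80 mm apart; one is missing. Origin on the table under open_place.
- open_place (a point): Axle line of the missing roller, 60 mm over the table, midway between the rails but for the track's offset. x along the lane, y across it to the left rail, z up. On each rail a round cup, 22 mm wide, mouth inwards: face at y = +-87 mm, bottom at +-94 mm (hole 7 mm deep, 11 mm wide, mouth countersunk to 16 mm). The cups crack above 20 N. Next rollers 80 mm away along x; free below.
- rest: Dark rest, 180 x 130 mm, two parallel V grooves along its y, 90 mm apart, each of two supports at y = +-45 mm (16 mm wide). One holds the long, the other the short roller, axis 50 mm over the table; between the supports a roller can be grasped from above. Origin under its centre.
- roller: The long spare roller: steel tube 30 mm thick, 150 mm long, 8 mm axles, 192 mm overall, 0.2 to 0.4 kg. y along its axis to the sprung axle, in the rest roughly world +y. In the lane either end may go left. Origin at the tube's centre.
- roller_mid (a point): Centre of the long roller's tube, on its axis; axes as the roller's.
- axle_tip (a point): Rounded tip of the roller's rigid axle, which stands 19 mm out of the tube's -y end; on the axis, 94 mm from the tube's centre.
- nose_tip (a point): Half-round tip (radius 4 mm) of the sprung axle, 23 mm out of the tube's +y end (brass bush), 98 mm from the tube's centre when free. Slides in 12.8 mm to a solid stop; spring 1.4 N at first, then 0.4 N/mm, 6.5 N at the stop. Seated it is 4 mm in (tips 188 mm apart); the rigid axle passes the other cup only with it over 11 mm in (tips under 181 mm apart).
- short_mid (a point): Bystander: centre of the short spare roller, same look and diameter as the long one but its tube is only 116 mm long (158 mm over the axles); it lies in the other groove of the rest and does not fit the lane.
- screwdriver: Bystander: screwdriver lying on the table; origin under its middle.
- spanner: Bystander: steel spanner lying on the table; origin under its middle.
- bearing: Bystander: steel ring 32 mm wide, 10 mm high; origin under its centre.
- spare_cup: Bystander: a loose plastic cup 29 mm wide, 10 mm high; origin under its centre.
- grease_jar: Bystander: white jar with black lid, 64 mm wide, 62 mm high; origin under its centre.
- tray: Bystander: empty blue tray 130 x 100 x 35 mm; origin under its centre.
- carton: Bystander: small cardboard box 100 x 70 x 55 mm; origin under its centre.

How it is judged (in metres and radians):
On the way, in this order (a step that is already met when the one before it is completed fails the run):
1. the long roller is lifted out of its rest (height (world z) of roller_mid above 0.075 m), for 0.1 s.
2. at the open place, its sprung axle is pressed in by over 8.5 mm (distance between nose_tip and axle_tip below 0.1835 m and distance between roller_mid and open_place below 0.05 m), for 0.1 s.
At the end, for the whole second after the job is handed in: the long roller lies in the open place with an axle end home in each cup: its centre and both tips within 3 mm of the axle line, aligned within 0.025 rad, centred within 14.5 mm, the sprung axle out again against both cup bottoms (tips 186 to 190.5 mm apart) (x of roller_mid in the frame of open_place between -0.003 and 0.003 m and z of roller_mid in the frame of open_place between -0.003 and 0.003 m and x of axle_tip in the frame of open_place between -0.003 and 0.003 m and z of axle_tip in the frame of open_place between -0.003 and 0.003 m and x of nose_tip in the frame of open_place between -0.003 and 0.003 m and z of nose_tip in the frame of open_place between -0.003 and 0.003 m and y of roller_mid in the frame of open_place between -0.0145 and 0.0145 m and distance between nose_tip and axle_tip between 0.186 and 0.1905 m and angle between the y axis of roller_mid and the y axis of open_place, either way round below 0.025 rad); the robot touches nothing.
It fails at once if the roller is pressed on the lane with over 20 N (contact force between roller and lane above 20 N).
It fails at once if a bystander is moved by over 20 mm (distance of any of short_mid, screwdriver, spanner, bearing, spare_cup, grease_jar, tray, carton from where it was at the start of the episode above 0.02 m).
It also fails if it takes over 53 s, if anything falls off the work surface, if the arm or the gripper's body presses on something with over 40 N, if the wrist force passes 120 N, or if a joint passes its speed limit or range.

## Robot

A 6-joint arm with a two-finger parallel gripper is mounted at the origin on the work surface. World frame = base frame: x ahead of the robot, y to its left, z up, the work surface at z = 0. Lengths are in m, angles in degrees, forces in N, time in s.
With the tool pointing down it reaches from about 0.3 to 0.75 m from the base axis. Payload 8.5 kg.
Tool frame: the origin (TCP) lies between the finger pads; the fingertips stand 8 mm ahead of it and the grasp point (between the pads) lies 11 mm behind it; y points along the fingers, z is the direction in which the jaws open and shut, and the axes are right-handed (so a half turn about y gives the same grasp; the last joint's range is limited). The gripper opens to 85 mm and grips with 20 to 120 N. Pads are 22 mm wide; open, the fingers measure 114 mm over their backs; the gripper's body (76 mm by 85 mm) begins 54 mm behind the grasp point. The pads swing forward as they close: fully open they stand 13 mm farther back than shut.
Start: joints at [61.92, 21.807, 74.336, -0, 83.858, -12.336], TCP at [0.149, 0.529, 0.239] pointing down, gripper open.
Joint ranges: [-178.18, 178.18], [-50.72, 133.34], [12.68, 142.11], [-81.47, 261.47], [9.98, 163.14], [-165.26, 165.26]. Speed limits (degrees/s): [136.94, 136.94, 180, 180, 180, 180].

## Interface

Orientations are given as a 3x3 rotation matrix whose columns are the frame's x, y, z axes.
In Python, from rig import env, get_image gives the robot as it stands.
- The arm moves only by the tool move_arm, never from a script. Its argument "targets" is one flat list of numbers, 6 for each row, row after row: the shift along the tool's x, y, z in mm, then the turn, a rotation vector about the tool's x, y, z in rad. A call has exactly 5 rows; each row shifts and turns the commanded pose from where the row before left it, along the tool's axes as they then stand; what a row does not reach is not made up. A row lasts 1/8 s, in which the tool goes at most 62.5 mm and 10.7 degrees, less where a joint would pass 70% of its speed; a pose out of reach is approached as far as the arm can. A call is refused whole if a number of a shift passes 62.5 or a number of a turn 0.188, either way. A call with a gripper value outside its range is refused whole. "hand" is the opening, from -1 (shut) to 1 (fully open), so that 0 is half open, set as the call begins (left out, the last holds). The fingers move at their own pace and stop on an object; "squeeze" is the grip in N (left out, the last holds). Time passes only in rows, so rows that do not move let the fingers close, or fill a call up. It gives the time, the measured TCP pose, the force and the opening at its end, in the units of the state.
- env.observe(): the state, without advancing time (a new reading comes with each control period).
- get_image(name): name is "scene" or "top" or "wrist"; returns a dict with "pixels" (384x512x3 uint8, red, green, blue), "z_map" (384x512 float32, m along the optical axis (not along the pixel's ray), 0 where there is no reading), "intrinsics" (3x3 intrinsics, pixels), "R" (3x3) and "t" (3): a world point X has camera coordinates R X + t; the wrist camera has in their place "mount" (4x4, takes a point from camera to tool coordinates, whose origin is the TCP and whose axes are the tool frame's). Camera axes: x right, y down, z forward; pixel columns grow to the right and rows downward; lengths in m; the calibration is good to about 2 mm. The wrist camera is an equidistant fisheye: a pixel r from the principal point sees the ray r / f radians off the axis. A picture is of the moment at which its call begins: read the wrist's pose just before it.
- env.close_job(): hands the job in, once; it reports no verdict.
The state is a dict: "time_s": time; "q": joint angles; "qvel": joint speeds; "joint_efforts": joint torques, N m; "position": TCP position; "tool_rot": TCP orientation; "ft_force": force on the tool from outside, world axes, zero at the start; "wrist_torque": the same for the moment, N m; "grip_width": finger opening in m.
Only numpy, scipy, OpenCV 4.12 (cv2) and the standard library are available. Lean on these libraries where they do the work, as an engineer would, in place of code of your own. Each camera call takes 0.05 s, during which the arm holds its last target.

## Working session

There is one attempt and no reset: what is moved stays moved. The work goes in short steps, Python scripts to look and compute and a tool call to move; the robot and the scene stay as the last step left them, time stands still between calls to the robot, and variables do not carry over. Pictures are saved under pics/ and viewed, and the job is handed in when it is done.

Besides the shell and the picture viewer there is one more tool, called after "Call:" by a JSON object that holds its "op" and its "data". move_arm: Moves the arm, as the interface text tells. Its arguments: {"type":"object","properties":{"targets":{"type":"array"},"hand":{"type":"number"},"squeeze":{"type":"number"}},"required":["targets"]}

```bash
ls; mkdir -p pics
cat > h.py <<'E'
import numpy as np, cv2, os
from rig import env, get_image
def save(name,fn):
    im=get_image(name); cv2.imwrite('pics/'+fn,im['pixels'][:,:,::-1]); np.savez('pics/'+fn+'.npz',**{k:v for k,v in im.items() if v is not None}); return im
def world(im,u,v):
    K=im['intrinsics'];z=im['z_map'][int(v),int(u)]
    c=np.array([(u-K[0,2])/K[0,0]*z,(v-K[1,2])/K[1,1]*z,z]); return im['R'].T@(c-im['t'])
def plane(im,u,v,h):
    K=im['intrinsics'];d=im['R'].T@np.array([(u-K[0,2])/K[0,0],(v-K[1,2])/K[1,1],1]);o=-im['R'].T@im['t']
    return o+d*(h-o[2])/d[2]
E
python3 - <<'E'
from h import *
s=env.observe();print(s)
a=save('top','top1.png');b=save('scene','scene1.png')
for i in (a,b): print(i['intrinsics'],-i['R'].T@i['t'],i['R'])
E
```

```text
pics
{'time_s': 0.0, 'q': array([ 6.19191701e+01,  2.18398052e+01,  7.43844694e+01, -2.65652255e-04,
        8.38582061e+01, -1.23352956e+01]), 'qvel': array([-0.03370226, -0.00959262,  0.0354831 ,  0.02432801,  0.00553217,
       -0.06541514]), 'joint_efforts': array([ 1.24569553e-03, -4.48451936e+01, -2.31285149e+01, -7.94352377e-05,
        4.76293091e-03, -4.85481530e-05]), 'position': array([0.1491139 , 0.52910745, 0.23872455]), 'tool_rot': array([[ 9.62476423e-01, -6.73557390e-04,  2.71364480e-01],
       [-2.71365146e-01, -1.27227069e-03,  9.62475630e-01],
       [-3.03033498e-04, -9.99998964e-01, -1.40731055e-03]]), 'ft_force': array([ 0.20302363,  0.75782305, -1.39778481]), 'wrist_torque': array([ 0.02802014,  0.01144268, -0.01970371]), 'grip_width': 0.08550835311431529}
[[478.38259501   0.         254.74179404]
 [  0.         478.38259501 192.60537802]
 [  0.           0.           1.        ]] [0.33561036 0.0052739  1.51836879] [[-0.02581819 -0.99946278 -0.02018821]
 [-0.98548659  0.02883618 -0.16728615]
 [ 0.16777843  0.01557619 -0.98570167]]
[[419.16950734   0.         260.76059689]
 [  0.         419.16950734 191.41191658]
 [  0.           0.           1.        ]] [ 1.2418741  -0.22295246  1.29646122] [[ 0.32934622  0.94420014  0.0041424 ]
 [ 0.81230148 -0.28109669 -0.51102931]
 [-0.48134954  0.17167045 -0.8595533 ]]
```

View pics/top1.png

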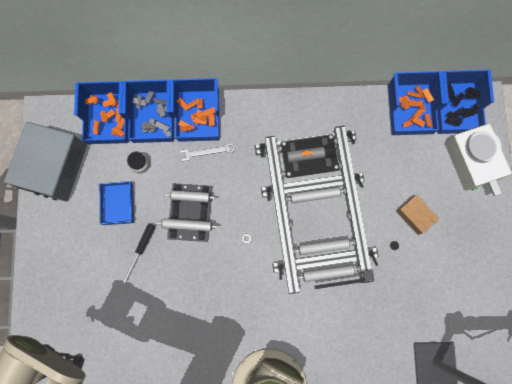

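View pics/scene1.png

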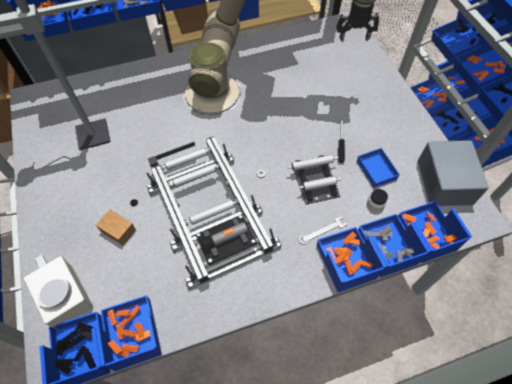

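Run:
```python
import cv2
a=cv2.imread('pics/top1.png')
cv2.imwrite('pics/lane_z.png',cv2.resize(a[115:300,250:390],None,fx=3.2,fy=3.2,interpolation=cv2.INTER_CUBIC))
cv2.imwrite('pics/rest_z.png',cv2.resize(a[165:260,140:240],None,fx=6,fy=6,interpolation=cv2.INTER_CUBIC))
```

```text
(no output)
```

View pics/lane_z.png

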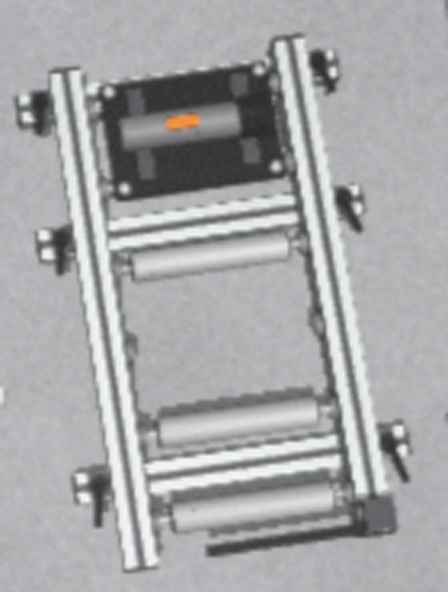

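View pics/rest_z.png

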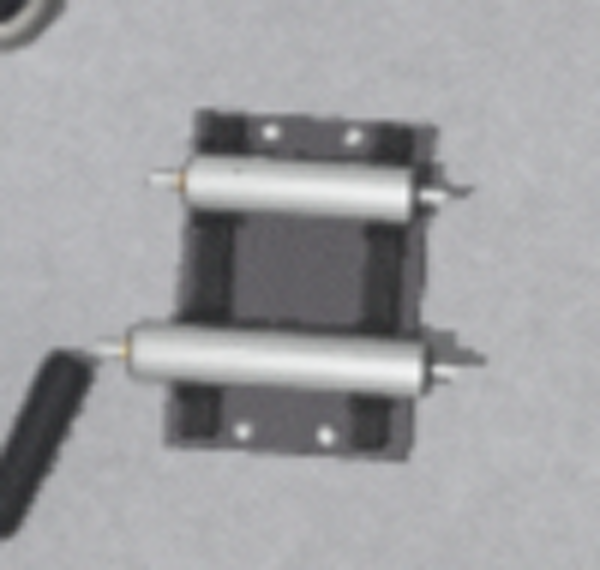

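```bash
cat > m1.py <<'E'
from h import *
class I(dict):pass
def ld(fn): return dict(np.load('pics/'+fn+'.npz'))
a=ld('top1.png')
def zm(u,v,o,f): return o[0]+(u+.5)/f-.5,o[1]+(v+.5)/f-.5
R=lambda u,v:zm(u,v,(140,165),6)
L=lambda u,v:zm(u,v,(250,115),3.2)
np.set_printoptions(precision=4,suppress=True)
def P(n,uv,h): p=plane(a,*uv,h);print(n,np.round(uv,1),p, 'depth',world(a,round(uv[0]),round(uv[1])));return p
n=P('nose',R(92,349),.05);b=P('bushend',R(130,351),.05);e=P('tube-',R(428,369),.05);r=P('axle',R(458,374),.05)
print(np.linalg.norm(n-r),np.linalg.norm(b-e),np.degrees(np.arctan2(*(n-r)[1::-1])), (b+e)/2)
l=P('cupL',L(131,345),.06);q=P('cupR',L(318,322),.06)
print(np.linalg.norm(l-q))
A=P('r1',L(211,256),.06+.015);B=P('r2',L(238,420),.06+.015);C=P('r3',L(246,502),.075)
print((A+B)/2,np.linalg.norm(A-B))
# rails edges
for nm,p1,p2 in (('Lout',(50,72),(125,570)),('Lin',(80,70),(158,565)),('Rin',(274,42),(352,500)),('Rout',(303,38),(383,490))):
  x=P(nm,L(*p1),.072);y=P(nm,L(*p2),.072);print(np.degrees(np.arctan2(*(x-y)[1::-1])))
E
python3 m1.py
```

```text
nose [154.9 222.8] [0.5    0.3397 0.05  ] depth [0.4997 0.3404 0.0457]
bushend [161.2 223.1] [0.4984 0.32   0.05  ] depth [0.4978 0.3191 0.0582]
tube- [210.9 226.1] [0.4848 0.1663 0.05  ] depth [0.4845 0.1654 0.0559]
axle [215.9 226.9] [0.4818 0.1509 0.05  ] depth [0.4816 0.1506 0.0499]
0.1897310537532234 0.15437323683469792 84.50387629614076 [0.4916 0.2432 0.05  ]
cupL [290.6 222.5] [ 0.4881 -0.0788  0.06  ] depth [ 0.4951 -0.0832  0.0071]
cupR [349.  215.3] [ 0.5052 -0.2579  0.06  ] depth [ 0.5043 -0.2553  0.0744]
0.17992612113003736
r1 [315.6 194.7] [ 0.5695 -0.1574  0.075 ] depth [ 0.5681 -0.1583  0.0769]
r2 [324.  245.9] [ 0.4133 -0.1752  0.075 ] depth [ 0.413  -0.1751  0.0756]
r3 [326.5 271.5] [ 0.3375 -0.1789  0.075 ] depth [ 0.3361 -0.1806  0.0717]
[ 0.4914 -0.1663  0.075 ] 0.15720478788320877
Lout [265.3 137.2] [ 0.7567 -0.0094  0.072 ] depth [ 0.7567 -0.0085  0.0736]
Lout [288.7 292.8] [ 0.2784 -0.0646  0.072 ] depth [ 0.2779 -0.0652  0.0767]
6.586368612682774
Lin [274.7 136.5] [ 0.7578 -0.0387  0.072 ] depth [ 0.7788 -0.0422 -0.0057]
Lin [299.  291.2] [ 0.2822 -0.0952  0.072 ] depth [ 0.2804 -0.0998  0.0052]
6.774988388194209
Rin [335.3 127.8] [ 0.7801 -0.2291  0.072 ] depth [ 0.7805 -0.2288  0.0683]
Rin [359.7 270.9] [ 0.3368 -0.2775  0.072 ] depth [ 0.3365 -0.2798  0.0654]
6.226036863239178
Rout [344.3 126.5] [ 0.7832 -0.2576  0.072 ] depth [ 0.7796 -0.2552  0.0788]
Rout [369.3 267.8] [ 0.3452 -0.3067  0.072 ] depth [ 0.3446 -0.3052  0.074 ]
6.401535050345089
```

```bash
cat > plan.py <<'E'
from h import *
from scipy.spatial.transform import Rotation as Ro
np.set_printoptions(precision=4,suppress=True)
def tool(yaw,tilt=0):
    # yaw deg of tool x in world, tilt: deg about tool z
    c,s=np.cos(np.radians(yaw)),np.sin(np.radians(yaw))
    x=np.array([c,s,0]);y=np.array([0,0,-1.]);z=np.cross(x,y)
    return np.c_[x,y,z]@Ro.from_rotvec([0,0,np.radians(tilt)]).as_matrix()
def rows(p,Rt,n,p0=None,R0=None):
    s=env.observe()
    p0=s['position'] if p0 is None else p0; R0=s['tool_rot'] if R0 is None else R0
    d=Ro.from_matrix(R0.T@Rt).as_rotvec()
    w=np.array(d)/n; R=R0.copy()
    for k in range(n):
        sh=R.T@((p-p0)/n)*1000
        print(np.round(np.r_[sh,w],3).tolist()); R=R@Ro.from_rotvec(w).as_matrix()
E
python3 - <<'E'
from plan import *
rows(np.array([.492,.243,.20]),tool(-95.5),10)
E
```

```text
[40.767, 3.888, -18.232, 0.0, 0.139, 0.0]
[42.903, 3.884, -12.399, 0.0, 0.139, 0.0]
[44.209, 3.88, -6.327, 0.0, 0.139, 0.0]
[44.659, 3.876, -0.132, 0.0, 0.139, 0.0]
[44.246, 3.874, 6.065, 0.0, 0.139, 0.0]
[42.977, 3.873, 12.145, 0.0, 0.139, 0.0]
[40.876, 3.872, 17.99, 0.0, 0.139, 0.0]
[37.985, 3.872, 23.488, 0.0, 0.139, 0.0]
[34.359, 3.873, 28.53, 0.0, 0.139, 0.0]
[30.068, 3.875, 33.021, 0.0, 0.139, 0.0]
```

Call:
{"op": "move_arm", "data": {"targets": [40.8,3.9,-18.2,0,0.139,0,42.9,3.9,-12.4,0,0.139,0,44.2,3.9,-6.3,0,0.139,0,44.7,3.9,-0.1,0,0.139,0,44.2,3.9,6.1,0,0.139,0], "hand": 1}}

```text
time_s: 0.72
position: [0.3217, 0.3853, 0.2195]
tool_rot: [[0.562, -0.0, 0.827], [-0.827, -0.0, 0.562], [0.0, -1.0, -0.001]]
ft_force: [0.6, 1.4, -0.4]
grip_width: 0.0854
```

Call:
{"op": "move_arm", "data": {"targets": [43,3.9,12.1,0,0.139,0,40.9,3.9,18,0,0.139,0,38,3.9,23.5,0,0.139,0,34.4,3.9,28.5,0,0.139,0,30,3.9,33,0,0.139,0]}}

```text
time_s: 1.35
position: [0.4933, 0.2425, 0.1999]
tool_rot: [[-0.099, -0.001, 0.995], [-0.995, -0.0, -0.099], [0.0, -1.0, -0.001]]
ft_force: [1.3, 1.2, 0.3]
grip_width: 0.0854
```

Run:
```python
from plan import *
s=env.observe();print(s['time_s'],s['position'],s['tool_rot'],s['ft_force'])
w=save('wrist','w1.png');print(w['intrinsics'],w['mount'])
np.savez('pics/w1s.npz',p=s['position'],R=s['tool_rot'])
```

```text
1.35 [0.4933 0.2425 0.1999] [[-0.0986 -0.0007  0.9951]
 [-0.9951 -0.0001 -0.0986]
 [ 0.0002 -1.     -0.0007]] [1.2977 1.1539 0.3218]
[[297.3186   0.     253.468 ]
 [  0.     297.3186 191.3454]
 [  0.       0.       1.    ]] [[-0.0014  0.9626  0.271  -0.0684]
 [ 0.0003 -0.271   0.9626 -0.1339]
 [ 1.      0.0014  0.0001  0.001 ]
 [ 0.      0.      0.      1.    ]]
```

View pics/w1.png

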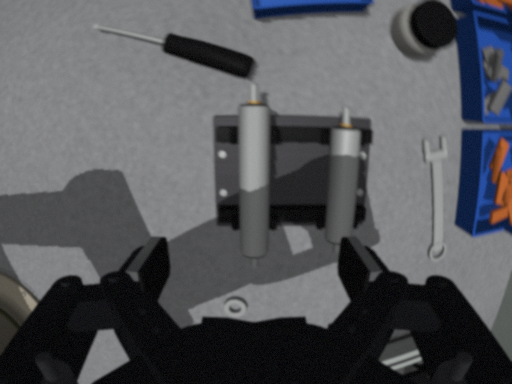

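```bash
cat >> plan.py <<'E'
def fray(w,s,u,v,h):
    K=w['intrinsics'];x=(u-K[0,2])/K[0,0];y=(v-K[1,2])/K[1,1];r=np.hypot(x,y)
    k=np.sin(r)/r if r>1e-9 else 1
    d=np.array([x*k,y*k,np.cos(r)]);M=w['mount']
    d=s['R']@(M[:3,:3]@d); o=s['p']+s['R']@M[:3,3]
    return o+d*(h-o[2])/d[2]
def lds(n): 
    w=dict(np.load(f'pics/{n}.png.npz'));s=dict(np.load(f'pics/{n}s.npz'));return w,s
E
python3 - <<'E'
from plan import *
w,s=lds('w1')
im=cv2.imread('pics/w1.png')
cv2.imwrite('pics/w1z.png',cv2.resize(im[75:285,200:380],None,fx=2.8,fy=2.8,interpolation=cv2.INTER_CUBIC))
n=fray(w,s,254.5,84,.05);b=fray(w,s,254.3,102,.05);e=fray(w,s,254.5,257,.05);r=fray(w,s,254.5,268,.05)
print(n,b,e,r,np.linalg.norm(n-r),np.linalg.norm(b-e),(n*94+r*98)/192,(b+e)/2,np.degrees(np.arctan2(*(n-r)[1::-1])))
# edges
for v in (120,150,180,210,240):
    row=im[v,225:290].astype(int).sum(1);g=np.diff(row);print(v,225.5+g[5:30].argmax()+5,225.5+g[30:].argmin()+30)
E
```

```text
[0.5043 0.3349 0.05  ] [0.5024 0.3177 0.05  ] [0.4871 0.1578 0.05  ] [0.4858 0.144  0.05  ] 0.19181270991887317 0.16072081789145629 [0.4948 0.2374 0.05  ] [0.4948 0.2378 0.05  ] 84.4702137040554
120 239.5 269.5
150 239.5 267.5
180 238.5 268.5
210 238.5 269.5
240 242.5 264.5
```

View pics/w1z.png

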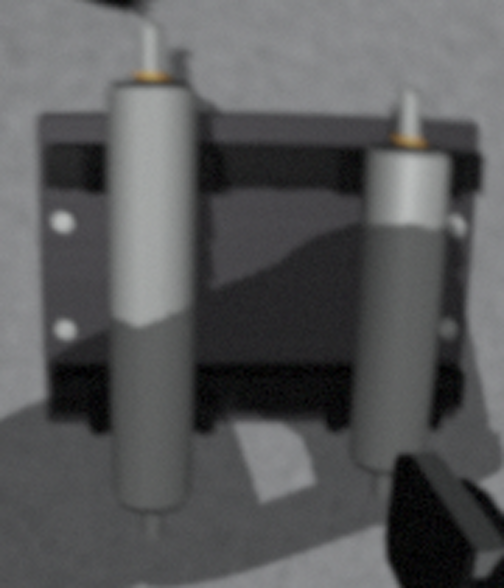

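Run:
```python
from plan import *
rows(np.array([.494,.2395,.04]),tool(-95.5),4)
```

```text
[-0.03, 39.779, -0.755, -0.0, -0.003, 0.0]
[-0.017, 39.779, -0.748, -0.0, -0.003, 0.0]
[-0.003, 39.779, -0.741, -0.0, -0.003, 0.0]
[0.011, 39.78, -0.734, -0.0, -0.003, 0.0]
```

Run:
```python
from plan import *
s=env.observe();print(s['time_s'],s['position'],s['tool_rot'],s['qvel'])
```

```text
1.4 [0.4969 0.2393 0.1991] [[-0.1074  0.0006  0.9942]
 [-0.9942 -0.0017 -0.1074]
 [ 0.0016 -1.      0.0007]] [ 3.4874 -1.3126  3.0148  0.5326 -0.1388 -5.7509]
```

Call:
{"op": "move_arm", "data": {"targets": [0,20,-1,0,-0.003,0,0,20,-1,0,-0.003,0,0,10,-1,0,-0.003,0,0,0,0,0,0,0,0,0,0,0,0,0]}}

```text
time_s: 2.02
position: [0.4898, 0.244, 0.151]
tool_rot: [[-0.085, 0.001, 0.996], [-0.996, 0.0, -0.085], [-0.0, -1.0, 0.001]]
ft_force: [-0.4, 0.6, 0.2]
grip_width: 0.0853
```

```bash
cat >> plan.py <<'E'
def wsnap(n):
    s=env.observe();print(s['time_s'],s['position'],'qv',np.abs(s['qvel']).max(),'F',s['ft_force']);print(s['tool_rot'])
    np.savez(f'pics/{n}s.npz',p=s['position'],R=s['tool_rot']);save('wrist',n+'.png')
E
python3 - <<'E'
from plan import *
wsnap('w2')
E
```

```text
2.025 [0.4898 0.244  0.151 ] qv 0.16345858843369057 F [-0.3795  0.5505  0.2386]
[[-0.0847  0.0012  0.9964]
 [-0.9964  0.0003 -0.0847]
 [-0.0004 -1.      0.0012]]
```

View pics/w2.png

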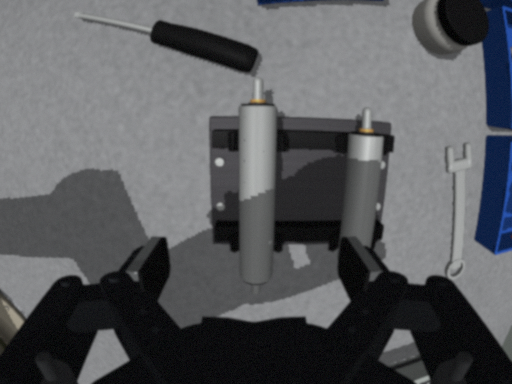

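Run:
```python
from plan import *
w,s=lds('w2')
n=fray(w,s,258,77.5,.05);r=fray(w,s,256,293,.05)
c=(n*94+r*98)/192
print(n,r,np.linalg.norm(n-r),c,np.degrees(np.arctan2(*(n-r)[1::-1])))
rows(np.array([c[0],c[1],.04]),tool(-95.5),4)
```

```text
[0.5023 0.3374 0.05  ] [0.4852 0.1461 0.05  ] 0.1920362976338494 [0.4935 0.2398 0.05  ] 84.88933648150801
[0.993, 27.77, 0.986, -0.0, 0.003, -0.0]
[0.987, 27.77, 0.998, -0.0, 0.003, -0.0]
[0.981, 27.769, 1.011, -0.0, 0.003, -0.0]
[0.975, 27.769, 1.023, -0.0, 0.003, -0.0]
```

Call:
{"op": "move_arm", "data": {"targets": [1,28,1,0,0.002,0,1,28,1,0,0.002,0,1,28,1,0,0.002,0,1,27,1,0,0.001,0,0,0,0,0,0,0]}}

```text
time_s: 2.7
position: [0.4926, 0.2393, 0.0385]
tool_rot: [[-0.092, -0.002, 0.996], [-0.996, -0.001, -0.092], [0.001, -1.0, -0.002]]
ft_force: [0.3, 1.0, 0.8]
grip_width: 0.0854
```

Call:
{"op": "move_arm", "data": {"targets": [0,0,0,0,0,0,0,0,0,0,0,0,0,0,0,0,0,0,0,0,0,0,0,0,0,0,0,0,0,0], "hand": -1, "squeeze": 80}}

```text
time_s: 3.32
position: [0.4921, 0.2397, 0.0404]
tool_rot: [[-0.092, -0.001, 0.996], [-0.996, 0.0, -0.092], [-0.0, -1.0, -0.001]]
ft_force: [-6.2, 0.1, 10.3]
grip_width: 0.0281
```

Call:
{"op": "move_arm", "data": {"targets": [0,0,0,0,0,0,0,-20,0,0,0,0,0,-30,0,0,0,0,0,-30,0,0,0,0,0,-30,0,0,0,0]}}

```text
time_s: 3.95
position: [0.4927, 0.2394, 0.1502]
tool_rot: [[-0.092, -0.001, 0.996], [-0.996, -0.0, -0.092], [0.0, -1.0, -0.001]]
ft_force: [-0.1, 0.4, -2.3]
grip_width: 0.028
```

Call:
{"op": "move_arm", "data": {"targets": [0,-20,0,0,0,0,0,0,0,0,0,0,0,0,0,0,0,0,0,0,0,0,0,0,0,0,0,0,0,0]}}

```text
time_s: 4.58
position: [0.4929, 0.2395, 0.1686]
tool_rot: [[-0.092, -0.001, 0.996], [-0.996, -0.0, -0.092], [0.0, -1.0, -0.001]]
ft_force: [0.2, -0.3, -2.6]
grip_width: 0.028
```

Run:
```python
from plan import *
wsnap('w3')
```

```text
4.575 [0.4929 0.2395 0.1686] qv 0.47314056033655105 F [ 0.2142 -0.3476 -2.6006]
[[-0.0919 -0.0013  0.9958]
 [-0.9958 -0.0003 -0.0919]
 [ 0.0004 -1.     -0.0013]]
```

View pics/w3.png

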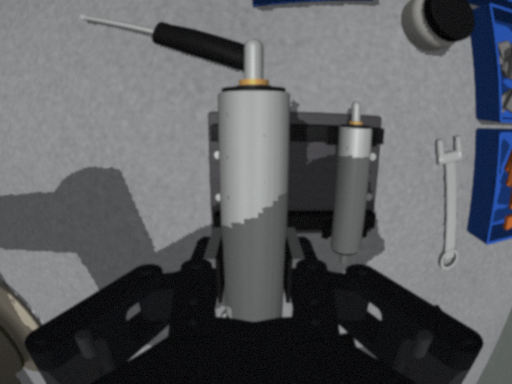

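Run:
```python
from plan import *
w,s=lds('w3')
im=cv2.imread('pics/w3.png')
g=im.sum(2).astype(int)
print(g[30:60,254])
for v in (60,110,150,190): 
  d=np.diff(g[v,205:305]);print(v,[(205.5+i,d[i]) for i in np.argsort(-abs(d))[:6]])
for dz in (.0096,.012,.007):
  for uv in ((253.8,39.5),(253.5,88)):
    n=fray(w,s,*uv,s['p'][2]+dz); print(dz,uv,(s['R'].T@(n-s['p']))*1000)
```

```text
[400 397 406 407 416 412 419 399 385 384 412 443 456 471 495 516 534 536
 537 535 542 544 547 543 547 544 544 541 544 547]
60 [(np.float64(243.5), np.int64(100)), (np.float64(244.5), np.int64(83)), (np.float64(242.5), np.int64(66)), (np.float64(263.5), np.int64(60)), (np.float64(245.5), np.int64(56)), (np.float64(205.5), np.int64(-54))]
110 [(np.float64(296.5), np.int64(62)), (np.float64(217.5), np.int64(-56)), (np.float64(297.5), np.int64(56)), (np.float64(287.5), np.int64(-31)), (np.float64(288.5), np.int64(-30)), (np.float64(295.5), np.int64(27))]
150 [(np.float64(208.5), np.int64(-96)), (np.float64(207.5), np.int64(-51)), (np.float64(288.5), np.int64(-46)), (np.float64(209.5), np.int64(-45)), (np.float64(214.5), np.int64(44)), (np.float64(287.5), np.int64(-42))]
190 [(np.float64(210.5), np.int64(-78)), (np.float64(209.5), np.int64(-75)), (np.float64(287.5), np.int64(-51)), (np.float64(219.5), np.int64(42)), (np.float64(220.5), np.int64(40)), (np.float64(286.5), np.int64(-37))]
0.0096 (253.8, 39.5) [-98.3665  -9.6432   1.0874]
0.0096 (253.5, 88) [-77.5472  -9.6342   0.992 ]
0.012 (253.8, 39.5) [-97.7887 -12.043    1.0861]
0.012 (253.5, 88) [-77.3713 -12.0342   0.9926]
0.007 (253.8, 39.5) [-98.9925  -7.0435   1.0887]
0.007 (253.5, 88) [-77.7377  -7.0343   0.9914]
```

Run:
```python
from plan import *
rows(np.array([.447,-.264,.22]),tool(-83.5),10)
```

```text
[50.559, -5.102, 0.044, 0.0, -0.021, 0.0]
[50.549, -5.103, -0.994, 0.0, -0.021, 0.0]
[50.518, -5.104, -2.032, 0.0, -0.021, 0.0]
[50.466, -5.105, -3.069, 0.0, -0.021, 0.0]
[50.392, -5.107, -4.105, 0.0, -0.021, 0.0]
[50.297, -5.109, -5.139, 0.0, -0.021, 0.0]
[50.181, -5.11, -6.171, 0.0, -0.021, 0.0]
[50.043, -5.112, -7.2, 0.0, -0.021, 0.0]
[49.884, -5.114, -8.226, 0.0, -0.021, 0.0]
[49.705, -5.116, -9.248, 0.0, -0.021, 0.0]
```

Call:
{"op": "move_arm", "data": {"targets": [30,-8,0,0,-0.02,0,50,-8,-1,0,-0.02,0,55,-5,-2,0,-0.02,0,55,-5,-3,0,-0.02,0,55,-5,-4,0,-0.02,0]}}

```text
time_s: 5.25
position: [0.4711, -0.0064, 0.2005]
tool_rot: [[0.009, 0.0, 1.0], [-1.0, -0.0, 0.009], [0.0, -1.0, 0.0]]
ft_force: [1.3, -0.7, -3.0]
grip_width: 0.0278
```

Call:
{"op": "move_arm", "data": {"targets": [55,-5,-5,0,-0.02,0,55,-5,-6,0,-0.02,0,55,-5,-7,0,-0.02,0,50,-3,-8,0,-0.02,0,30,-2,-6,0,-0.02,0]}}

```text
time_s: 5.88
position: [0.4497, -0.2534, 0.2202]
tool_rot: [[0.107, 0.0, 0.994], [-0.994, -0.0, 0.107], [0.0, -1.0, -0.0]]
ft_force: [0.8, -0.1, -3.4]
grip_width: 0.0279
```

Call:
{"op": "move_arm", "data": {"targets": [12,0,-3,0,-0.01,0,0,0,0,0,0,0,0,0,0,0,0,0,0,0,0,0,0,0,0,0,0,0,0,0]}}

```text
time_s: 6.5
position: [0.4487, -0.2627, 0.2204]
tool_rot: [[0.119, 0.0, 0.993], [-0.993, 0.0, 0.119], [0.0, -1.0, 0.0]]
ft_force: [-0.1, -0.3, -3.2]
grip_width: 0.0278
```

Run:
```python
from plan import *
wsnap('w4')
```

```text
6.5 [ 0.4487 -0.2627  0.2204] qv 0.30398016474077305 F [-0.0701 -0.2531 -3.182 ]
[[ 0.1186  0.0001  0.9929]
 [-0.9929  0.      0.1186]
 [ 0.     -1.      0.0001]]
```

View pics/w4.png

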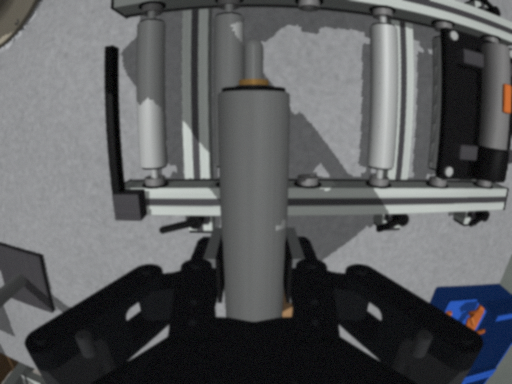

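Run:
```python
import cv2
a=cv2.imread('pics/w4.png')
cv2.imwrite('pics/w4z1.png',cv2.resize(a[0:50,200:420],None,fx=3.6,fy=3.6,interpolation=cv2.INTER_CUBIC))
cv2.imwrite('pics/w4z2.png',cv2.resize(a[150:220,200:420],None,fx=3.6,fy=3.6,interpolation=cv2.INTER_CUBIC))
```

```text
(no output)
```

View pics/w4z1.png

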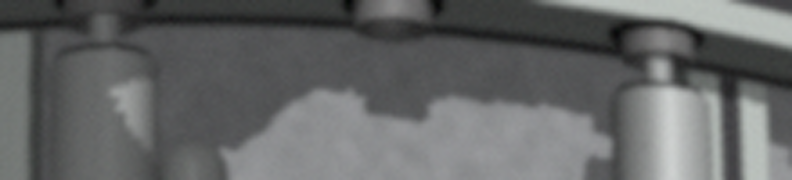

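View pics/w4z2.png

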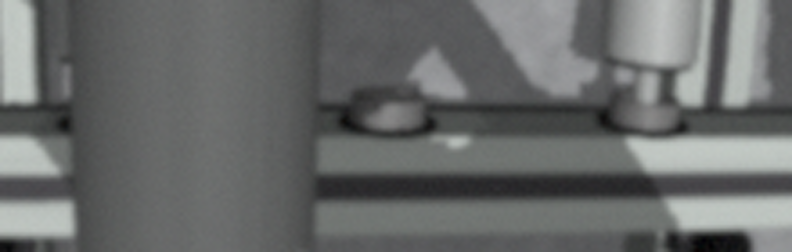

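Run:
```python
from plan import *
w,s=lds('w4')
def Z(n,u,v,o,h): 
    p=fray(w,s,o[0]+(u+.5)/3.6-.5,o[1]+(v+.5)/3.6-.5,h); print(n,p); return p
a,b=(200,0),(200,150)
l=Z('L',391.5,24,a,.06);r=Z('R',388,95,b,.06)
d=l-r;print(np.linalg.norm(d),(l+r)/2,'yaw y axis',np.degrees(np.arctan2(d[1],d[0])))
l2=Z('nL',658,65,a,.06);r2=Z('nR',648,85,b,.06);d=l2-r2;print('axis',np.degrees(np.arctan2(d[1],d[0])),(l2+r2)/2)
l3=Z('pL',105,25,a,.06)
e=Z('rail',325,107,b,.072);f=Z('rail',780,103,b,.072);d=f-e;print('rail',np.degrees(np.arctan2(d[1],d[0])))
# gripper pose in tool
for p in (l,r): print((s['R'].T@(p-s['p']))*1000)
```

```text
L [ 0.4828 -0.0801  0.06  ]
R [ 0.5044 -0.2543  0.06  ]
0.17551340050699607 [ 0.4936 -0.1672  0.06  ] yaw y axis 97.06047752598145
nL [ 0.5629 -0.0733  0.06  ]
nR [ 0.5838 -0.2408  0.06  ]
axis 97.13608314100352 [ 0.5733 -0.157   0.06  ]
pL [ 0.4044 -0.0917  0.06  ]
rail [ 0.485  -0.2574  0.072 ]
rail [ 0.6245 -0.238   0.072 ]
rail 7.923900662664497
[-177.2869  160.4146   55.5369]
[ -1.7752 160.4162  56.306 ]
```

```bash
cat >> plan.py <<'E'
O=np.array([.4936,-.1672,0]);EY=np.array([np.cos(np.radians(97)),np.sin(np.radians(97)),0]);EX=np.array([EY[1],-EY[0],0]);EZ=np.array([0,0,1.])
NT=np.array([-98.4,-9.6,1.0])/1000
def pose(ly,lz,tilt,lx=0,yaw=-83):
    R=tool(yaw,tilt); n=O+lx*EX+ly*EY+lz*EZ; return n-R@NT,R
def lanepos():
    s=env.observe(); n=s['position']+s['tool_rot']@NT; a=s['position']+s['tool_rot']@(NT+[.192,0,0])
    f=lambda p:np.round([(p-O)@EX*1000,(p-O)@EY*1000,p[2]*1000],1)
    F=s['ft_force'];print(s['time_s'],'nose',f(n),'axle(free)',f(a),'F lane',np.round([F@EX,F@EY,F@EZ],2),'T',s['wrist_torque'], 'tilt',np.degrees(np.arcsin(s['tool_rot'][2,0])))
E
python3 - <<'E'
from plan import *
lanepos()
p,R=pose(.070,.12,-12);print(p)
rows(p,R,4)
E
```

```text
6.55 nose [-55.    8.9 230. ] axle(free) [ -55.6 -183.1  230. ] F lane [-0.04 -0.06 -2.88] T [-0.0198  0.022   0.011 ] tilt 0.0032895860295345312
[ 0.496  -0.1954  0.1311]
[-15.361, 22.331, 13.774, 0.0, -0.001, -0.052]
[-16.496, 21.498, 13.786, 0.0, -0.001, -0.052]
[-17.587, 20.607, 13.799, 0.0, -0.001, -0.052]
[-18.629, 19.66, 13.813, 0.0, -0.001, -0.052]
```

Call:
{"op": "move_arm", "data": {"targets": [-15.4,22.3,13.8,0,-0.001,-0.052,-16.5,21.5,13.8,0,-0.001,-0.052,-17.6,20.6,13.8,0,-0.001,-0.052,-18.6,19.7,13.8,0,0,-0.053,0,0,0,0,0,0], "squeeze": 120}}

```text
time_s: 7.18
position: [0.4957, -0.1937, 0.1295]
tool_rot: [[0.121, 0.022, 0.992], [-0.971, -0.204, 0.123], [0.205, -0.979, -0.003]]
ft_force: [-0.6, 0.8, -2.6]
grip_width: 0.0266
```

Call:
{"op": "move_arm", "data": {"targets": [0,0,0,0,0,0,0,0,0,0,0,0,0,0,0,0,0,0,0,0,0,0,0,0,0,0,0,0,0,0]}}

```text
time_s: 7.8
position: [0.4959, -0.1959, 0.1311]
tool_rot: [[0.118, 0.025, 0.993], [-0.971, -0.206, 0.12], [0.208, -0.978, -0.0]]
ft_force: [-0.5, -0.3, -1.7]
grip_width: 0.0273
```

Run:
```python
from plan import *
lanepos()
wsnap('w5')
im=cv2.imread('pics/w5.png')
cv2.imwrite('pics/w5z.png',cv2.resize(im[0:130,160:360],None,fx=4,fy=4,interpolation=cv2.INTER_CUBIC))
```

```text
7.8 nose [ -0.   69.5 120.1] axle(free) [  -0.3 -118.4  159.9] F lane [-0.49 -0.27 -1.71] T [0.1695 0.0208 0.018 ] tilt 11.97669171371538
7.8 [ 0.4959 -0.1959  0.1311] qv 0.1443083391172958 F [-0.4524 -0.3269 -1.7084]
[[ 0.1178  0.0249  0.9927]
 [-0.9711 -0.206   0.1204]
 [ 0.2075 -0.9782 -0.0001]]
```

View pics/w5z.png

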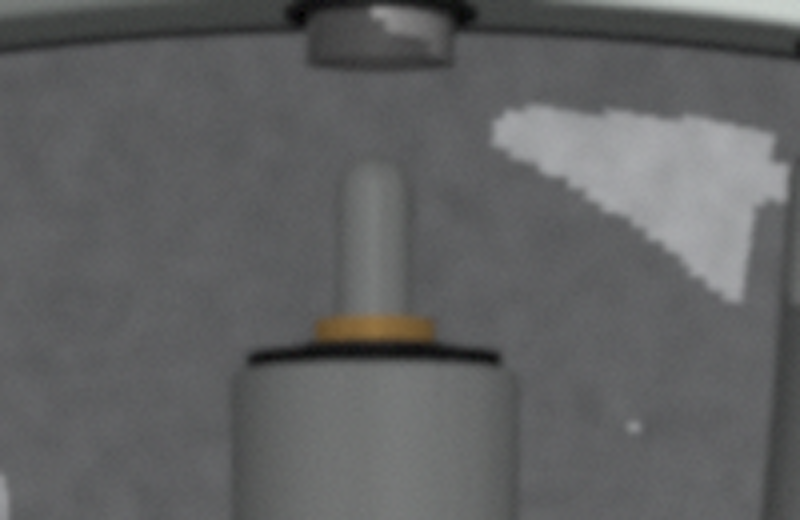

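Run:
```python
from plan import *
w,s=lds('w5')
def Z(u,v,h):
    p=fray(w,s,160+(u+.5)/4-.5,(v+.5)/4-.5,h);return p
for v,h in ((67,.049),(58,.06),(67,.052)):
    p=Z(380,v,h);print(v,h,(p-O)@EX*1000,(p-O)@EY*1000)
for u,v,h in ((375,160,.12),(375,160,.115),(375,160,.125)):
    p=Z(u,v,h);print(v,h,(p-O)@EX*1000,(p-O)@EY*1000)
# rays of nose in tool frame: angle vs roller
p,R=pose(.079,.0605,-12,lx=.0007);print(p)
rows(p,R,5)
```

```text
67 0.049 0.589002845608989 86.86256657071823
58 0.06 0.5522230451181418 87.14125045106181
67 0.052 0.5790624807295308 86.54610822313593
160 0.12 -0.15776902251238537 69.32154096128536
160 0.115 -0.161197076930672 69.45605507881386
160 0.125 -0.154340968094097 69.18702684375685
[ 0.4956 -0.1863  0.0716]
[-4.328, 11.252, 0.177, 0.0, -0.0, -0.0]
[-4.329, 11.252, 0.177, 0.0, -0.0, -0.0]
[-4.33, 11.251, 0.177, 0.0, -0.0, -0.0]
[-4.331, 11.251, 0.177, 0.0, -0.0, -0.0]
[-4.332, 11.251, 0.177, 0.0, -0.0, -0.0]
```

Call:
{"op": "move_arm", "data": {"targets": [-3,11.9,0.2,0,0,0,-3,11.9,0.2,0,0,0,-4,11.9,0.2,0,0,0,-5,11.9,0.2,0,0,0,-4,8,0.1,0,0,0]}}

```text
time_s: 8.48
position: [0.4958, -0.1884, 0.0716]
tool_rot: [[0.118, 0.024, 0.993], [-0.971, -0.206, 0.121], [0.207, -0.978, -0.001]]
ft_force: [-0.2, -0.0, -3.1]
grip_width: 0.0266
```

Call:
{"op": "move_arm", "data": {"targets": [0,0,0,0,0,0,0,0,0,0,0,0,0,0,0,0,0,0,0,0,0,0,0,0,0,0,0,0,0,0]}}

```text
time_s: 9.1
position: [0.496, -0.1887, 0.0728]
tool_rot: [[0.118, 0.025, 0.993], [-0.971, -0.206, 0.121], [0.208, -0.978, -0.0]]
ft_force: [0.9, -0.3, -3.3]
grip_width: 0.0272
```

Run:
```python
from plan import *
lanepos()
wsnap('w6')
im=cv2.imread('pics/w6.png')
cv2.imwrite('pics/w6z.png',cv2.resize(im[0:130,160:360],None,fx=4,fy=4,interpolation=cv2.INTER_CUBIC))
save('scene','s6.png');i=cv2.imread('pics/s6.png');cv2.imwrite('pics/s6z.png',cv2.resize(i[130:290,140:290],None,fx=3.7,fy=3.7,interpolation=cv2.INTER_CUBIC))
```

```text
9.1 nose [ 0.9 76.6 61.8] axle(free) [   0.7 -111.2  101.7] F lane [ 0.83 -0.4  -3.3 ] T [0.1913 0.007  0.0127] tilt 11.984707164054958
9.1 [ 0.496  -0.1887  0.0728] qv 0.16040966743105378 F [ 0.868  -0.2955 -3.3002]
[[ 0.1181  0.025   0.9927]
 [-0.9711 -0.2061  0.1207]
 [ 0.2077 -0.9782 -0.    ]]
```

View pics/w6z.png

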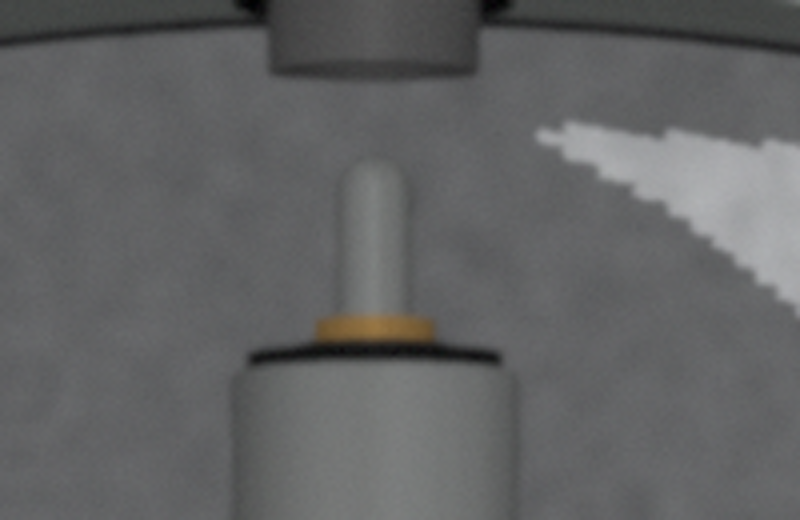

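View pics/s6z.png

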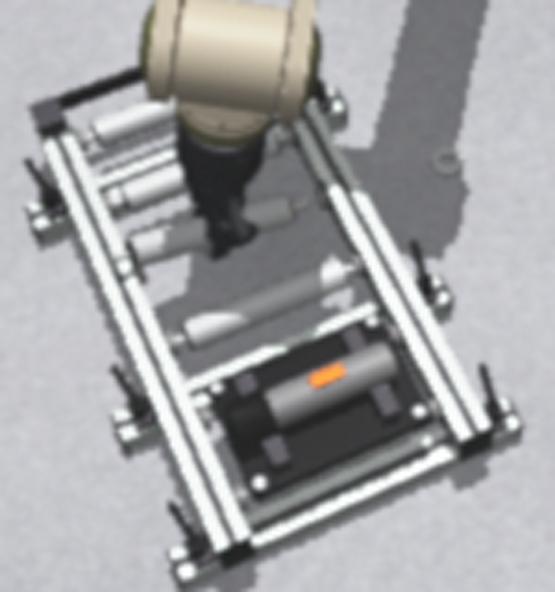

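Run:
```python
from plan import *
w,s=lds('w6')
def dp(u,v):
    z=w['z_map'][v,u];K=w['intrinsics'];x=(u-K[0,2])/K[0,0];y=(v-K[1,2])/K[1,1];r=np.hypot(x,y);k=np.sin(r)/r
    d=np.array([x*k,y*k,np.cos(r)]);c=d*z/d[2];M=w['mount']
    p=s['p']+s['R']@(M[:3,:3]@c+M[:3,3]);return np.round([(p-O)@EX*1000,(p-O)@EY*1000,p[2]*1000],1)
for u in (240,247,253,260,267): print('cup',u,[dp(u,v).tolist() for v in (4,8,12,15)])
for v in range(40,80,4): print('axle',v,[dp(u,v).tolist() for u in (250,253,256)])
for v in (95,120,150,200): print('tube',v,[dp(u,v).tolist() for u in (240,253,266)])
```

```text
cup 240 [[-4.3, 90.8, 69.9], [-4.4, 89.4, 68.1], [-4.3, 87.4, 70.6], [-4.4, 86.5, 68.1]]
cup 247 [[-1.7, 90.8, 69.7], [-1.6, 89.0, 70.4], [-1.7, 87.6, 68.8], [-1.7, 86.3, 69.5]]
cup 253 [[0.6, 90.7, 70.1], [0.6, 89.1, 69.4], [0.6, 87.4, 70.5], [0.6, 86.4, 68.6]]
cup 260 [[3.3, 90.9, 68.6], [3.3, 89.1, 69.6], [3.3, 87.5, 69.8], [3.3, 86.3, 69.2]]
cup 267 [[6.0, 90.8, 69.7], [6.0, 89.2, 69.2], [6.0, 87.7, 68.4], [6.0, 86.4, 68.9]]
axle 40 [[-0.6, 76.2, 64.6], [0.6, 76.2, 64.8], [1.8, 76.2, 64.5]]
axle 44 [[-0.6, 74.6, 63.8], [0.6, 74.5, 64.9], [1.8, 74.6, 64.5]]
axle 48 [[-0.6, 72.9, 64.5], [0.6, 72.9, 65.9], [1.8, 72.9, 64.9]]
axle 52 [[-0.6, 71.2, 65.5], [0.6, 71.2, 66.0], [1.8, 71.2, 65.9]]
axle 56 [[-0.6, 69.5, 66.1], [0.6, 69.5, 64.8], [1.8, 69.5, 66.0]]
axle 60 [[-0.6, 67.9, 65.9], [0.6, 67.9, 65.6], [1.8, 67.9, 66.3]]
axle 64 [[-0.6, 66.3, 67.4], [0.6, 66.3, 67.0], [1.8, 66.3, 67.3]]
axle 68 [[-0.6, 64.6, 67.4], [0.6, 64.6, 67.0], [1.8, 64.7, 68.1]]
axle 72 [[-0.6, 63.0, 67.2], [0.6, 63.1, 68.7], [1.8, 62.9, 65.9]]
axle 76 [[-0.6, 61.4, 68.3], [0.6, 61.3, 67.5], [1.8, 61.4, 67.8]]
tube 95 [[-4.1, 55.5, 80.2], [0.7, 55.5, 80.8], [5.4, 55.4, 79.5]]
tube 120 [[-4.1, 46.4, 82.2], [0.7, 46.2, 81.5], [5.4, 46.5, 82.6]]
tube 150 [[-4.3, 34.8, 83.0], [0.7, 35.6, 85.1], [5.6, 34.4, 81.9]]
tube 200 [[-4.5, 15.3, 87.1], [0.7, 16.6, 89.3], [5.8, 15.4, 87.1]]
```

Call:
{"op": "move_arm", "data": {"targets": [-3.9,1.2,0,0,0,0,-3.5,-0.7,0,0,0,0,-2.5,-0.5,0,0,0,0,-2,-0.4,0,0,0,0,0,0,0,0,0,0]}}

```text
time_s: 9.82
position: [0.4946, -0.1769, 0.0707]
tool_rot: [[0.118, 0.025, 0.993], [-0.971, -0.206, 0.121], [0.208, -0.978, -0.0]]
ft_force: [-0.2, 0.1, -2.8]
grip_width: 0.027
```

Run:
```python
from plan import *
lanepos()
```

```text
9.825 nose [ 0.9 88.5 59.6] axle(free) [  0.7 -99.3  99.5] F lane [-0.17  0.11 -2.81] T [ 0.1347 -0.014   0.0028] tilt 11.977351674647748
```

Call:
{"op": "move_arm", "data": {"targets": [-1,-0.2,0,0,0,0,-1,-0.2,0,0,0,0,-1,-0.2,0,0,0,0,-1,-0.2,0,0,0,0,-1,-0.2,0,0,0,0]}}

```text
time_s: 10.45
position: [0.494, -0.1721, 0.0706]
tool_rot: [[0.118, 0.025, 0.993], [-0.971, -0.206, 0.121], [0.208, -0.978, -0.0]]
ft_force: [-0.1, -1.0, -2.4]
grip_width: 0.0269
```

Run:
```python
from plan import *
lanepos()
```

```text
10.45 nose [ 0.9 93.4 59.6] axle(free) [  0.7 -94.4  99.5] F lane [-0.19 -0.99 -2.37] T [-0.0995  0.0414 -0.0009] tilt 11.998782914929286
```

```bash
cat >> plan.py <<'E'
def go(dy,dz,tilt,n):
    s=env.observe(); R0=s['tool_rot']; nn=s['position']+R0@NT+dy/1000*EY+dz/1000*EZ
    t0=-np.degrees(np.arcsin(R0[2,0])); Rt=R0@Ro.from_rotvec([0,0,np.radians(tilt-t0)]).as_matrix()
    rows(nn-Rt@NT,Rt,n)
E
python3 - <<'E'
from plan import *
go(3,0.3,-7,4)
E
```

```text
[-1.021, 1.905, -0.001, 0.0, 0.0, 0.022]
[-0.979, 1.927, -0.001, 0.0, 0.0, 0.022]
[-0.937, 1.948, -0.001, 0.0, 0.0, 0.022]
[-0.894, 1.968, -0.001, 0.0, 0.0, 0.022]
```

Call:
{"op": "move_arm", "data": {"targets": [-1,1.9,0,0,0,0.022,-1,1.9,0,0,0,0.022,-0.9,1.9,0,0,0,0.022,-0.9,2,0,0,0,0.022,0,0,0,0,0,0]}}

```text
time_s: 11.08
position: [0.4937, -0.1699, 0.0621]
tool_rot: [[0.119, 0.014, 0.993], [-0.986, -0.119, 0.12], [0.12, -0.993, -0.0]]
ft_force: [0.2, -2.3, -3.6]
grip_width: 0.0271
```

Run:
```python
from plan import *
lanepos()
```

```text
11.075 nose [ 0.9 96.1 59.8] axle(free) [  0.6 -94.5  82.9] F lane [-0.04 -2.3  -3.62] T [-0.4664 -0.0704  0.0131] tilt 6.91184183089794
```

Call:
{"op": "move_arm", "data": {"targets": [-1.5,-0.2,0,0,0,0,-1.5,-0.2,0,0,0,0,-1.5,-0.2,0,0,0,0,-1.5,-0.2,0,0,0,0,-1,-0.1,0,0,0,0]}}

```text
time_s: 11.7
position: [0.4929, -0.1627, 0.0624]
tool_rot: [[0.12, 0.015, 0.993], [-0.985, -0.121, 0.121], [0.121, -0.993, -0.0]]
ft_force: [0.6, -5.8, -5.0]
grip_width: 0.0272
```

Run:
```python
from plan import *
lanepos()
```

```text
11.7 nose [  1.  103.4  60. ] axle(free) [  0.8 -87.2  83.3] F lane [-0.1  -5.79 -4.96] T [-1.0004 -0.0916  0.0511] tilt 6.974018967629696
```

```bash
cat >> plan.py <<'E'
def dpf(w,s,u,v):
    z=w['z_map'][v,u];K=w['intrinsics'];x=(u-K[0,2])/K[0,0];y=(v-K[1,2])/K[1,1];r=np.hypot(x,y);k=np.sin(r)/r
    d=np.array([x*k,y*k,np.cos(r)]);c=d*z/d[2];M=w['mount']
    p=s['p']+s['R']@(M[:3,:3]@c+M[:3,3]);return np.round([(p-O)@EX*1000,(p-O)@EY*1000,p[2]*1000],1)
E
python3 - <<'E'
from plan import *
wsnap('w7')
im=cv2.imread('pics/w7.png')
cv2.imwrite('pics/w7z.png',cv2.resize(im[0:130,160:360],None,fx=4,fy=4,interpolation=cv2.INTER_CUBIC))
w,s=lds('w7')
pts=np.array([dpf(w,s,u,v) for v in range(95,225,2) for u in range(251,257)])
m=np.polyfit(pts[:,1],pts[:,2],1);print('tilt seen',np.degrees(np.arctan(m[0])),m)
w,s=lds('w6')
pts=np.array([dpf(w,s,u,v) for v in range(95,225,2) for u in range(251,257)])
m=np.polyfit(pts[:,1],pts[:,2],1);print('tilt seen w6',np.degrees(np.arctan(m[0])),m)
E
```

```text
11.7 [ 0.4929 -0.1627  0.0624] qv 0.867929678520964 F [ 0.6065 -5.7619 -4.9594]
[[ 0.1201  0.0146  0.9926]
 [-0.9853 -0.1205  0.121 ]
 [ 0.1214 -0.9926 -0.0001]]
tilt seen -2.919304142182559 [-0.051  82.0023]
tilt seen w6 -5.56665779985835 [-0.0975 88.7443]
```

View pics/w7z.png

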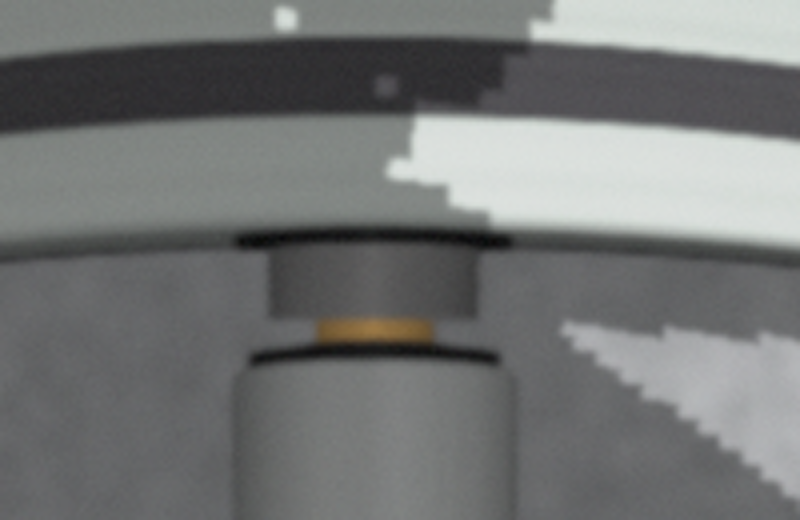

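Run:
```python
from plan import *
for n in ('w3','w6','w7'):
    w,s=lds(n)
    for hi in (150,180,200):
        pts=np.array([dpf(w,s,u,v) for v in range(96,hi) for u in range(252,256)])
        m=np.polyfit(pts[:,1],pts[:,2],1);print(n,hi,'tilt seen',np.degrees(np.arctan(m[0])),m)
lanepos()
```

```text
w3 150 tilt seen 4.4731100262749655 [  0.0782 156.0236]
w3 180 tilt seen 4.947281251780849 [  0.0866 152.7511]
w3 200 tilt seen 3.426356792056601 [  0.0599 165.1418]
w6 150 tilt seen -11.698289834465832 [-0.2071 91.601 ]
w6 180 tilt seen -4.470914915450045 [-0.0782 86.8326]
w6 200 tilt seen -7.627569337391297 [-0.1339 89.2901]
w7 150 tilt seen 6.956690934973953 [ 0.122  68.4606]
w7 180 tilt seen -2.848188454997298 [-0.0498 80.8905]
w7 200 tilt seen -1.778967995581236 [-0.0311 80.3168]
11.75 nose [  0.9 103.5  60. ] axle(free) [  0.8 -87.1  83.3] F lane [ 0.33 -5.67 -5.43] T [-0.9321 -0.0991  0.022 ] tilt 6.968807324001432
```

Run:
```python
from plan import *
for n in ('w3','w6','w7'):
    w,s=lds(n)
    pts=[];Q=[]
    for v in range(96,230):
        for u in range(251,257):
            q=dpf(w,s,u,v)
            if w['z_map'][v,u]>0.02: pts.append(q)
    pts=np.array(pts); i=np.ones(len(pts),bool)
    for k in range(15):
        m=np.polyfit(pts[i,1],pts[i,2],1);r=pts[:,2]-np.polyval(m,pts[:,1]); i=abs(r)<max(1.5,2*np.median(abs(r)))
    print(n,i.mean(),'tilt',np.degrees(np.arctan(m[0])),m, 'axis z at noseY', np.polyval(m,94)-15/np.cos(np.arctan(m[0])),np.ptp(pts[i,1]))
```

```text
w3 0.9937578027465668 tilt -0.11793380252818765 [ -0.0021 192.87  ] axis z at noseY 177.67651514654483 51.400000000000034
w6 0.986232790988736 tilt -11.907975671462482 [-0.2109 91.8188] axis z at noseY 56.666320818489076 51.5
w7 0.98625 tilt -7.918203135155045 [-0.1391 86.4046] axis z at noseY 58.186203015502 52.1
```

Call:
{"op": "move_arm", "data": {"targets": [-0.5,-0.06,0,0,0,0,-0.5,-0.06,0,0,0,0,-0.5,-0.06,0,0,0,0,-0.3,-0.03,0,0,0,0,0,0,0,0,0,0]}}

```text
time_s: 12.38
position: [0.4927, -0.1611, 0.0624]
tool_rot: [[0.12, 0.015, 0.993], [-0.985, -0.121, 0.121], [0.122, -0.993, -0.0]]
ft_force: [-0.7, -5.4, -5.8]
grip_width: 0.0269
```

Run:
```python
from plan import *
lanepos()
```

```text
12.375 nose [  1. 105.  60.] axle(free) [  0.8 -85.6  83.3] F lane [-1.35 -5.32 -5.82] T [-1.0992 -0.0627  0.0412] tilt 6.985710422471686
```

Call:
{"op": "move_arm", "data": {"targets": [-0.3,-0.04,0,0,0,0,-0.3,-0.04,0,0,0,0,-0.3,-0.03,0,0,0,0,-0.1,0,0,0,0,0,0,0,0,0,0,0]}}

```text
time_s: 13.0
position: [0.4926, -0.1602, 0.0624]
tool_rot: [[0.12, 0.015, 0.993], [-0.985, -0.121, 0.121], [0.122, -0.993, -0.0]]
ft_force: [0.6, -8.1, -6.1]
grip_width: 0.0268
```

Run:
```python
from plan import *
lanepos()
```

```text
13.0 nose [  1.  105.9  59.9] axle(free) [  0.8 -84.6  83.3] F lane [-0.34 -8.1  -6.06] T [-1.2157 -0.1119  0.0458] tilt 6.9926354089795115
```

Call:
{"op": "move_arm", "data": {"targets": [-0.2,-0.02,0,0,0,0,-0.2,-0.02,0,0,0,0,0,0,0,0,0,0,0,0,0,0,0,0,0,0,0,0,0,0]}}

```text
time_s: 13.62
position: [0.4926, -0.1598, 0.0624]
tool_rot: [[0.12, 0.015, 0.993], [-0.985, -0.121, 0.121], [0.122, -0.993, 0.0]]
ft_force: [0.6, -6.9, -5.5]
grip_width: 0.0269
```

Run:
```python
from plan import *
lanepos()
```

```text
13.625 nose [  1.  106.3  59.9] axle(free) [  0.8 -84.3  83.3] F lane [-0.2  -6.91 -5.51] T [-1.1987 -0.0882  0.0225] tilt 6.997248115213224
```

Run:
```python
from plan import *
go(0.2,-0.2,-3,4)
```

```text
[-0.283, 1.753, -0.0, -0.0, -0.0, 0.017]
[-0.252, 1.757, -0.0, -0.0, -0.0, 0.017]
[-0.222, 1.761, -0.0, -0.0, -0.0, 0.017]
[-0.191, 1.765, -0.0, -0.0, -0.0, 0.017]
```

Call:
{"op": "move_arm", "data": {"targets": [-0.3,1.8,0,0,0,0.017,-0.2,1.7,0,0,0,0.017,-0.2,1.8,0,0,0,0.017,-0.2,1.7,0,0,0,0.018,0,0,0,0,0,0]}}

```text
time_s: 14.25
position: [0.4926, -0.1598, 0.0553]
tool_rot: [[0.12, 0.007, 0.993], [-0.991, -0.053, 0.121], [0.053, -0.999, 0.0]]
ft_force: [0.2, -6.6, -5.0]
grip_width: 0.027
```

Run:
```python
from plan import *
lanepos()
save('scene','s8.png');i=cv2.imread('pics/s8.png');cv2.imwrite('pics/s8z.png',cv2.resize(i[170:230,150:250],None,fx=7,fy=7,interpolation=cv2.INTER_CUBIC))
wsnap('w8')
w,s=lds('w8')
pts=np.array([dpf(w,s,u,v) for v in range(96,230) for u in range(251,257)])
i=np.ones(len(pts),bool)
for k in range(15):
    m=np.polyfit(pts[i,1],pts[i,2],1);r=pts[:,2]-np.polyval(m,pts[:,1]); i=abs(r)<max(1.5,2*np.median(abs(r)))
print(i.mean(),'tilt',np.degrees(np.arctan(m[0])), 'axis z at noseY', np.polyval(m,94)-15/np.cos(np.arctan(m[0])))
```

```text
14.25 nose [  1.1 106.2  59.7] axle(free) [  0.8 -85.5  69.9] F lane [-0.56 -6.55 -4.98] T [-1.1499 -0.0342  0.0156] tilt 3.0383287748054872
14.3 [ 0.4926 -0.1598  0.0554] qv 0.26369651983644804 F [-0.2491 -6.3666 -4.1479]
[[ 0.1206  0.0067  0.9927]
 [-0.9913 -0.0528  0.1207]
 [ 0.0532 -0.9986  0.0003]]
0.9713930348258707 tilt -3.747538628425568 axis z at noseY 57.994443711798105
```

View pics/s8z.png

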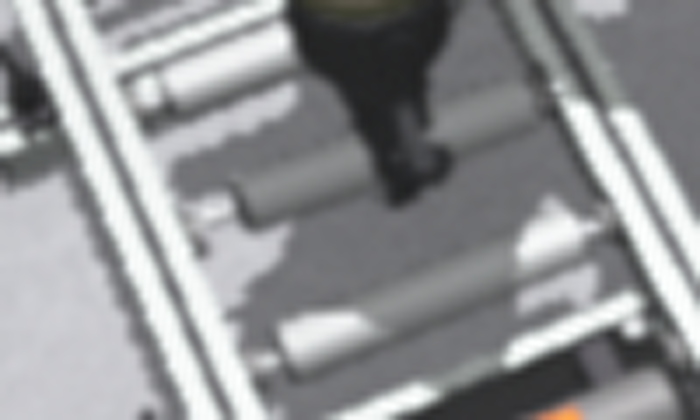

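Run:
```python
from plan import *
go(0.2,0,-1,4)
```

```text
[-0.152, 0.878, -0.0, -0.0, -0.0, 0.009]
[-0.144, 0.879, -0.0, -0.0, -0.0, 0.009]
[-0.136, 0.881, -0.0, -0.0, -0.0, 0.009]
[-0.128, 0.882, -0.0, -0.0, -0.0, 0.009]
```

Call:
{"op": "move_arm", "data": {"targets": [-0.2,0.9,0,0,0,0.009,-0.1,0.9,0,0,0,0.009,-0.1,0.9,0,0,0,0.009,-0.1,0.8,0,0,0,0.009,0,0,0,0,0,0]}}

```text
time_s: 14.98
position: [0.4927, -0.1595, 0.0519]
tool_rot: [[0.121, 0.003, 0.993], [-0.993, -0.017, 0.121], [0.018, -1.0, 0.0]]
ft_force: [1.0, -7.9, -3.5]
grip_width: 0.0266
```

```bash
cat >> plan.py <<'E'
def seen(n):
    wsnap(n); w,s=lds(n)
    pts=np.array([dpf(w,s,u,v) for v in range(96,230) for u in range(251,257)])
    i=np.ones(len(pts),bool)
    for k in range(15):
        m=np.polyfit(pts[i,1],pts[i,2],1);r=pts[:,2]-np.polyval(m,pts[:,1]); i=abs(r)<max(1.5,2*np.median(abs(r)))
    print(i.mean(),'tilt seen',np.degrees(np.arctan(m[0])), 'axis z at 94', np.polyval(m,94)-15/np.cos(np.arctan(m[0])),'at -87',np.polyval(m,-87)-15)
E
python3 - <<'E'
from plan import *
lanepos(); seen('w9')
E
```

```text
14.975 nose [  1.1 106.3  59.8] axle(free) [  0.9 -85.7  63.2] F lane [ 0.06 -7.93 -3.51] T [-1.2521  0.0393  0.0594] tilt 1.0034095209805023
14.975 [ 0.4927 -0.1595  0.0519] qv 0.24419232257138318 F [ 1.0239 -7.8597 -3.5102]
[[ 0.1209  0.0025  0.9927]
 [-0.9925 -0.0173  0.1209]
 [ 0.0175 -0.9998  0.0004]]
0.9850746268656716 tilt seen -1.4782884491942672 axis z at 94 57.96001668232296 at -87 62.636028419229106
```

Run:
```python
from plan import *
go(0,0.3,0.5,4)
```

```text
[-0.071, 0.573, 0.0, 0.0, 0.0, 0.007]
[-0.067, 0.573, 0.0, 0.0, 0.0, 0.007]
[-0.063, 0.574, 0.0, 0.0, 0.0, 0.007]
[-0.059, 0.574, 0.0, 0.0, 0.0, 0.007]
```

Call:
{"op": "move_arm", "data": {"targets": [-0.1,0.6,0,0,0,0.007,0,0.6,0,0,0,0.007,-0.1,0.6,0,0,0,0.007,0,0.5,0,0,0,0.006,0,0,0,0,0,0]}}

```text
time_s: 15.65
position: [0.4926, -0.1593, 0.0496]
tool_rot: [[0.121, -0.001, 0.993], [-0.993, 0.009, 0.121], [-0.009, -1.0, 0.0]]
ft_force: [-0.0, -7.3, -3.0]
grip_width: 0.0268
```

Run:
```python
from plan import *
lanepos(); seen('w10')
save('top','t10.png')
i=cv2.imread('pics/t10.png');cv2.imwrite('pics/t10z.png',cv2.resize(i[190:250,270:370],None,fx=7,fy=7,interpolation=cv2.INTER_CUBIC))
```

```text
15.65 nose [  1.1 106.3  60.1] axle(free) [  0.9 -85.7  58.3] F lane [-0.9  -7.25 -2.99] T [-1.2341  0.0386  0.0269] tilt -0.5394302716132767
15.65 [ 0.4926 -0.1593  0.0496] qv 0.1866668500482104 F [-0.0133 -7.3041 -2.9862]
[[ 0.1209 -0.0007  0.9927]
 [-0.9926  0.0094  0.1209]
 [-0.0094 -1.      0.0004]]
0.9800995024875622 tilt seen 0.1215466832383541 axis z at 94 58.077380764147115 at -87 57.69344238347779
```

View pics/t10z.png

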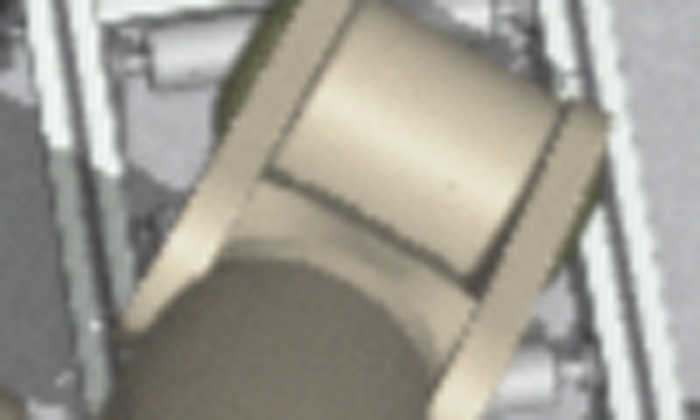

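Call:
{"op": "move_arm", "data": {"targets": [0.8,-0.2,0,0,0,0,0.8,-0.1,0,0,0,0,0.8,0,0,0,0,0,0.6,0,0,0,0,0,0,0,0,0,0,0]}}

```text
time_s: 16.38
position: [0.4929, -0.162, 0.0498]
tool_rot: [[0.121, -0.001, 0.993], [-0.993, 0.01, 0.121], [-0.01, -1.0, 0.0]]
ft_force: [-0.3, -5.8, -4.5]
grip_width: 0.0271
```

Run:
```python
from plan import *
lanepos()
```

```text
16.375 nose [  1.1 103.6  60.4] axle(free) [  0.9 -88.4  58.5] F lane [-0.96 -5.72 -4.49] T [-1.0358 -0.0269  0.0109] tilt -0.5671631850578235
```

Call:
{"op": "move_arm", "data": {"targets": [0.8,0,0,0,0,0,0.8,0,0,0,0,0,0.8,0,0,0,0,0,0.8,0,0,0,0,0,0,0,0,0,0,0]}}

```text
time_s: 17.0
position: [0.4931, -0.1648, 0.0497]
tool_rot: [[0.121, -0.001, 0.993], [-0.993, 0.011, 0.121], [-0.011, -1.0, -0.0]]
ft_force: [1.3, -3.8, -3.5]
grip_width: 0.0269
```

Run:
```python
from plan import *
lanepos();seen('w11')
```

```text
17.0 nose [  1.  100.7  60.4] axle(free) [  0.7 -91.3  58.3] F lane [ 0.78 -3.95 -3.52] T [-0.8526 -0.1415  0.0055] tilt -0.6253791417060406
17.0 [ 0.4931 -0.1648  0.0497] qv 0.09335492933801592 F [ 1.2599 -3.8219 -3.5187]
[[ 0.1206 -0.0014  0.9927]
 [-0.9926  0.0108  0.1206]
 [-0.0109 -0.9999 -0.0001]]
0.9813432835820896 tilt seen 0.08114358859678042 axis z at 94 58.083985088172255 at -87 57.82766363485081
```

Call:
{"op": "move_arm", "data": {"targets": [0.8,0,0,0,0,0,0.8,0,0,0,0,0,0.6,0,0,0,0,0,0,0,0,0,0,0,0,0,0,0,0,0]}}

```text
time_s: 17.68
position: [0.4934, -0.1669, 0.0497]
tool_rot: [[0.121, -0.002, 0.993], [-0.993, 0.011, 0.121], [-0.011, -1.0, -0.0]]
ft_force: [0.5, -3.1, -3.5]
grip_width: 0.0269
```

Run:
```python
from plan import *
lanepos()
```

```text
17.675 nose [ 0.9 98.6 60.3] axle(free) [  0.7 -93.4  58.2] F lane [ 0.12 -3.16 -3.48] T [-0.7171 -0.1133 -0.0202] tilt -0.6294203586662823
```

Call:
{"op": "move_arm", "data": {"targets": [0.4,0,0,0,0,0,0,0,0,0,0,0,0,0,0,0,0,0,0,0,0,0,0,0,0,0,0,0,0,0]}}

```text
time_s: 18.3
position: [0.4934, -0.1673, 0.0496]
tool_rot: [[0.121, -0.002, 0.993], [-0.993, 0.011, 0.121], [-0.011, -1.0, -0.0]]
ft_force: [0.5, -2.7, -4.2]
grip_width: 0.0268
```

Call:
{"op": "move_arm", "data": {"targets": [0,0,0,0,0,0,0,0,0,0,0,0,0,0,0,0,0,0,0,0,0,0,0,0,0,0,0,0,0,0], "hand": 0.3, "squeeze": 20}}

```text
time_s: 18.92
position: [0.4934, -0.1673, 0.0497]
tool_rot: [[0.121, -0.002, 0.993], [-0.993, 0.011, 0.121], [-0.011, -1.0, -0.0]]
ft_force: [-0.2, 0.1, 0.6]
grip_width: 0.0552
```

Run:
```python
from plan import *
lanepos();seen('w12')
im=cv2.imread('pics/w12.png')
cv2.imwrite('pics/w12z.png',cv2.resize(im[0:250,130:380],None,fx=2.4,fy=2.4,interpolation=cv2.INTER_CUBIC))
```

```text
18.925 nose [ 0.9 98.2 60.4] axle(free) [  0.7 -93.8  58.2] F lane [-0.2   0.13  0.56] T [ 0.0253 -0.0288 -0.0576] tilt -0.6342277844316776
18.925 [ 0.4934 -0.1673  0.0497] qv 0.05389583848802485 F [-0.2098  0.1063  0.563 ]
[[ 0.1207 -0.0016  0.9927]
 [-0.9926  0.011   0.1207]
 [-0.0111 -0.9999 -0.0002]]
0.9850746268656716 tilt seen 0.010140222202202205 axis z at 94 57.083357554189035 at -87 57.05132436092917
```

View pics/w12z.png

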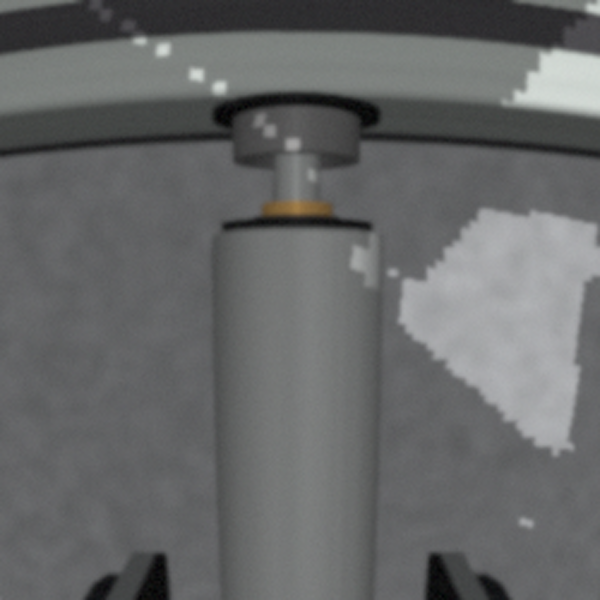

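Level in both cups, 1.5 mm below the axle line as the clearance allows. I'll withdraw upward and check.

Call:
{"op": "move_arm", "data": {"targets": [0,-10,0,0,0,0,0,-25,0,0,0,0,0,-40,0,0,0,0,0,-40,0,0,0,0,0,-35,0,0,0,0]}}

```text
time_s: 19.6
position: [0.4935, -0.1689, 0.2019]
tool_rot: [[0.121, -0.0, 0.993], [-0.993, 0.01, 0.121], [-0.01, -1.0, 0.001]]
ft_force: [0.6, -0.2, -0.0]
grip_width: 0.0555
```

Call:
{"op": "move_arm", "data": {"targets": [40,-10,-40,0,0,0,40,-10,-40,0,0,0,20,0,-20,0,0,0,0,0,0,0,0,0,0,0,0,0,0,0]}}

```text
time_s: 20.23
position: [0.4067, -0.2799, 0.2189]
tool_rot: [[0.121, -0.001, 0.993], [-0.993, 0.011, 0.121], [-0.011, -1.0, 0.0]]
ft_force: [0.4, 0.3, 0.1]
grip_width: 0.0557
```

Run:
```python
from plan import *
wsnap('w13')
save('scene','s13.png');i=cv2.imread('pics/s13.png');cv2.imwrite('pics/s13z.png',cv2.resize(i[130:240,130:270],None,fx=5,fy=5,interpolation=cv2.INTER_CUBIC))
```

```text
20.225 [ 0.4067 -0.2799  0.2189] qv 0.9560819192041776 F [0.4278 0.2727 0.0783]
[[ 0.1209 -0.0012  0.9927]
 [-0.9926  0.011   0.1209]
 [-0.011  -0.9999  0.0001]]
```

View pics/w13.png

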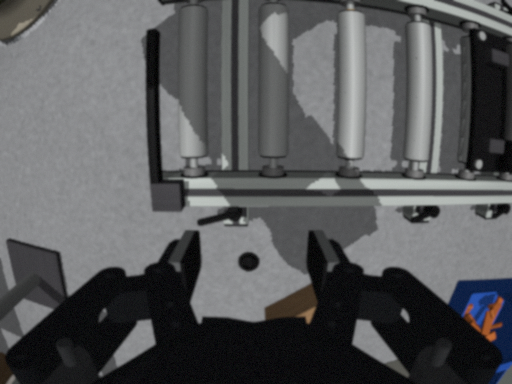

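View pics/s13z.png

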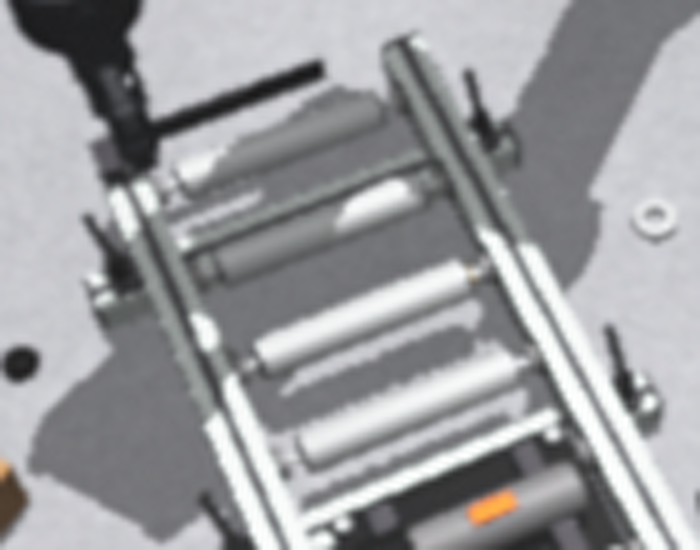

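Run:
```python
from plan import *
w,s=lds('w13')
for v in (20,60,100,140,155): print(v,np.median([dpf(w,s,u,v) for u in range(349,354)],0),'neighbour',np.median([dpf(w,s,u,v) for u in range(416,421)],0))
im=w['pixels'];cv2.imwrite('pics/w13z.png',cv2.resize(im[0:190,300:450,::-1],None,fx=3.2,fy=3.1,interpolation=cv2.INTER_CUBIC))
```

```text
20 [-3.6 63.3 70.7] neighbour [78.8 79.5 63.7]
60 [-4.6 21.1 71.2] neighbour [72.  30.8 71.2]
100 [ -4.8 -19.   71.3] neighbour [ 71.8 -12.3  71.6]
140 [ -3.1 -58.4  71.8] neighbour [ 74.3 -54.5  71.9]
155 [ -2.3 -73.3  71.4] neighbour [ 75.7 -70.4  72.9]
```

View pics/w13z.png

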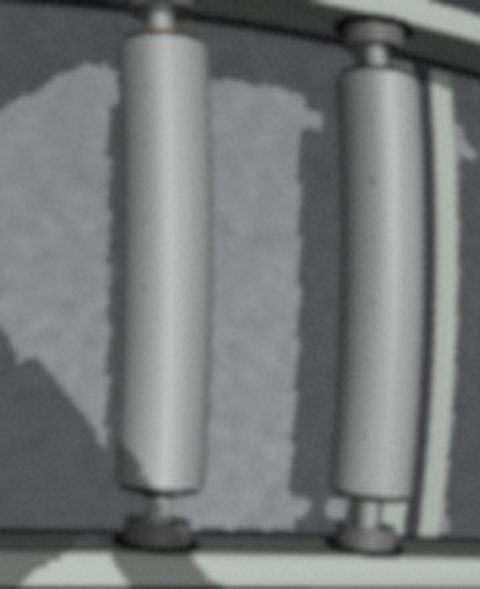

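Both axle ends are in their cups and the roller is level, at about the same height as its neighbour. I'm handing in.

```bash
python3 -c "
from rig import env
print(env.close_job())"
```

```text
the job is handed in; nothing more can be done
None
```

The long roller is refitted in the lane, level with an axle end in each cup, and I handed the job in at about 20 s. The hand-in reports no verdict, so this rests on my own checks.

**What I did:**
- I gripped the roller at mid-tube, lifted it out of the rest and found both empty cups with the wrist camera.
- With the roller tilted 12°, I put the sprung axle into the left cup. I then reduced the tilt to 7° and pushed by feel to about 12 mm.
- I lowered the rigid end in front of the right cup, eased back until it went home, let go and withdrew.

**Last checks:**
- **Force:** the highest push I read along the axle was about 8 N, against the 20 N limit. It was read only between moves.
- **Seating:** on release the roller settled about 1 mm, to roughly 1.5 mm below the cup centres, the same at both ends. The tilt I saw was 0.0°. The wrist pictures show both axles in their cups.
- **Neighbour roller:** its height matches the next roller to within about 1 mm.
- **Bystanders:** I did not measure these at the end. The arm did not come near them except at the rest, where the short roller still lay in its groove after the lift.

**Checks that disagreed:**
- **Cameras:** the top camera put the roller about 4 mm from where the wrist camera did. I used the wrist camera throughout.
- **Grip:** the roller turned about 1° in the grip during the push, which I corrected when levelling it.
- **Final x readings:** depth points on the tube in the last picture ran 2 to 5 mm off the axle line in x. I put this down to the tube pixels I picked in the fisheye view, because the axle was centred on the cup in the picture just after release.

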